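Key the gear-unit shaft and fit its belt pulley

TASK

Fit the belt pulley to the gear unit: first drop the loose brass key into the slot in the side of the upright shaft so that it stands fully home, then slide the pulley down over shaft and key, keyway aligned, until it sits flat on the shaft's collar, and let go. Work by feel: press key and pulley only lightly (never harder than about 2 kg, 20 N), leave the key in place, and do not disturb the mug, the jar or the screwdriver.

Things in the scene. Friction and masses are not known exactly. Their poses are not given: they have to be found in the camera images.
- gearbox: Fixed grey gear unit, 100 x 100 mm, top face 60 mm above the table, on a 130 x 140 x 8 mm base plate; black motor (54 mm across, up to 63 mm above the table) points along its own +x. Origin on the table, straight below the axis of its upright shaft; z up. The gears hold the shaft: it does not turn below 1 N m.
- shaft_end (a point): Centre of the upright shaft's end, on its axis, 102 mm above the table. Shaft 24 mm across, 26 mm high above its collar; its last 3 mm stepped in to 21.6 mm. A key slot 9.5 mm wide, open at the end and outwards, inner wall 7.5 mm from the axis, faces this point's +x only roughly: the shaft is turned up to 0.8 rad either way about the vertical, unmeasured; find it by feel or by eye.
- collar_top (a point): On the shaft axis at the top of the shaft's collar (40 mm across, 16 mm high), 76 mm above the table, 26 mm below the shaft's end; the pulley comes to rest on it. In the collar the key slot goes on as a blind pocket 9.5 mm wide, 7.5 to 16.7 mm from the axis, with its floor 16 mm down (60 mm above the table). Axes as the gear unit's.
- key: The loose brass key, 22 g: the same thing as key_center, with its origin at the middle of its foot.
- key_center (a point): Centre of the loose brass key, an upright square bar 8 x 8 x 44 mm; x, y square to its long faces, z along it. It starts in the socket of the orange block, 24 mm of it sticking out, 0.75 mm play all round. Fully home in the slot its centre is about 12 mm from the shaft axis, 82 mm above the table; half its depth is in the shaft, half out, and its top 2 mm above the shaft's end.
- key_block: Fixed orange block, 70 x 50 x 30 mm, with one square socket 20 mm deep in the middle of its top. Origin under its centre, on the table, z up.
- pulley: The loose aluminium belt pulley, 0.15 to 0.31 kg: the same thing as pulley_center, with its origin at the centre of its underside.
- pulley_center (a point): Centre of the pulley, 14 mm above its underside, lying boss up: rim 64 mm across the teeth, 12 mm high; on it a round boss 48 mm across, 16 mm high; 28 mm in all. Bore 26 mm, right through; z is its axis, up. A keyway 9.5 mm wide runs the full height at its own +x side, out to 20.5 mm from the axis. Fully home this centre is 90 mm above the table and the top level with the key's top.
- mug: Blue mug, 80 mm across, 95 mm high, a bystander. Origin under its centre.
- jar: Amber jar with a white lid, 72 mm across, 100 mm high, a bystander. Origin under its centre.
- screwdriver: Red screwdriver lying on the table, 180 mm long, a bystander.

How it is judged:
On the way, in this order (a step that is already met when the one before it is completed fails the run):
1. the key stands fully home in the shaft's slot, let go, with the pulley not yet on the shaft (z of key_center in the frame of gearbox below 0.0845 m and horizontal distance between key_center and shaft_end below 0.0145 m and contact force between the fingers and key below 0.2 N and horizontal distance between pulley_center and shaft_end above 0.05 m), for 0.2 s.
2. the pulley has slid down over shaft and key onto the collar (z of pulley_center in the frame of gearbox below 0.0925 m and horizontal distance between pulley_center and shaft_end below 0.003 m and z of key_center in the frame of gearbox below 0.0845 m), for 0.2 s.
At the end, for the whole second after the job is handed in: The pulley sits on the shaft with its underside on the collar (within 2.5 mm), centred on the shaft within 3 mm and level within 4 degrees; the key stands in the shaft's slot within 2.5 mm of fully home; both are released and at rest (all of step 2 and z of pulley_center in the frame of gearbox above 0.087 m and angle between pulley's own z axis and vertical below 0.07 rad and horizontal distance between key_center and shaft_end below 0.0145 m and linear speed of each of pulley, key below 0.02 m/s); the robot touches nothing.
It fails at once if the key is pressed against the gear unit or its shaft with more than 20 N (contact force between key and gearbox above 20 N).
It fails at once if the pulley is pressed against the gear unit or its shaft with more than 20 N (contact force between pulley and gearbox above 20 N).
It fails at once if the pulley is pressed against the key with more than 20 N (contact force between pulley and key above 20 N).
It fails at once if the mug, the jar or the screwdriver is moved more than 20 mm (distance of any of mug, jar, screwdriver from where it was at the start of the episode above 0.02 m).
It also fails if it takes over 72 s, if anything falls off the work surface, if the arm or the gripper's body presses on something with over 40 N, if the wrist force passes 120 N, or if a joint passes its speed limit or range.

ROBOT

A 6-joint arm with a two-finger parallel gripper is mounted at the origin on the work surface. World frame = base frame: x ahead of the robot, y to its left, z up, the work surface at z = 0. Lengths are in m, angles in rad, forces in N, time in s.
With the tool pointing down it reaches from about 0.35 to 0.775 m from the base axis. Payload 5.5 kg.
Tool frame: the origin (TCP) lies midway between the tips of the shut fingers; the grasp point (between the pads) lies 19 mm behind it; z points along the fingers, y is the direction in which the jaws open and shut (so a half turn about z gives the same grasp; the last joint's range is limited). The gripper opens to 85 mm and grips with 20 to 120 N. Pads are 22 mm wide; open, the fingers measure 114 mm over their backs; the gripper's body (76 mm by 85 mm) begins 54 mm behind the grasp point. The pads swing forward as they close: fully open they stand 13 mm farther back than shut.
Start: joints at [-1.434, 0.313, 0.046, 1.304, 0, 1.431], TCP at [0.157, -0.553, 0.231] pointing down, gripper open.
Joint ranges: [-2.76, 2.76], [-0.86, 1.69], [-1.03, 1.26], [-2.2, 2.34], [-1.47, 1.5], [-3.14, 3.14]. Speed limits (rad/s): [2.57, 2.57, 3.14, 3.14, 3.14, 3.14].

INTERFACE

Orientations are given as a unit quaternion [w, x, y, z].
In Python, from workcell import env gives the robot as it stands.
- The arm moves only by the shell command python3 -m creep 'ROWS' [OPENING] [FORCE]. ROWS is JSON, a list of rows, each a list of 6 numbers: the shift along the tool's x, y, z in m, then the turn, a rotation vector about the tool's x, y, z in degrees. A call has exactly 8 rows; each row is the pose to reach, as a shift and turn from the pose commanded when the call began, along the tool's axes at that moment; what a row does not reach only later rows make up. A row lasts 1/10 s, in which the tool goes at most 50 mm and 8.59 degrees, less where a joint would pass 70% of its speed; a pose out of reach is approached as far as the arm can. A call with a gripper value outside its range is refused whole. OPENING is the finger opening in m, from 0 to 0.0854, set as the call begins (- or left out, the last holds). The fingers move at their own pace and stop on an object; FORCE is the grip in N (left out, the last holds). Time passes only in rows, so rows that repeat a pose let the fingers close, or fill a call up. It gives the time, the measured TCP pose, the force and the opening at its end, in the units of the state.
- env.get_state(): the state, without advancing time (a new reading comes with each control period).
- env.read_camera(name): name is "side" or "top" or "wrist"; returns (picture, depth): 420x560x3 uint8, blue, green, red; 420x560 float32, m along the optical axis (not along the pixel's ray), 0 where there is no reading.
- env.camera_params(name): a dict with "fx", "fy", "cx", "cy" (pixels), "position" and "orientation" of the camera in the world. Camera axes: x right, y up, looking along -z (the intrinsics and any distortion apply to the point x, -y, -z); pixel columns grow to the right and rows downward; lengths in m; the calibration is good to about 2 mm. A picture is of the moment at which its call begins: read the wrist's pose just before it. camera_params takes no time and is no camera call; for the wrist camera it gives the pose at the moment of the call.
- env.hand_in(): hands the job in, once; it reports no verdict.
The state is a dict: "clock": time; "joint_pos": joint angles; "qvel": joint speeds; "tau": joint torques, N m; "tcp_pos": TCP position; "orientation": TCP orientation; "wrist_force": force on the tool from outside, world axes, zero at the start; "ft_torque": the same for the moment, N m; "finger_gap": finger opening in m.
Only numpy, scipy, OpenCV 4.12 (cv2) and the standard library are available. Lean on these libraries where they do the work, as an engineer would, in place of code of your own. Each camera call takes 0.05 s, during which the arm holds its last target. There are 200 camera calls.

## Working session

There is one attempt and no reset: what is moved stays moved. The work goes in short steps, Python scripts to look and compute and a shell command to move; the robot and the scene stay as the last step left them, time stands still between calls to the robot, and variables do not carry over. Pictures are saved under pics/ and viewed, about 8 in all and at most 12, crops included, and the job is handed in when it is done.

```bash
mkdir -p pics; ls
python3 - <<'E'
from workcell import env
import cv2
print(env.get_state())
for n in("top","side"):
    p=env.camera_params(n);print(n,p)
    im,d=env.read_camera(n);cv2.imwrite(f"pics/{n}0.png",im)
    import numpy as np;np.save(f"pics/{n}0.npy",d)
E
```

```text
pics
{'clock': 0.0, 'joint_pos': array([-1.43362883e+00,  3.14018466e-01,  4.49618976e-02,  1.30360893e+00,
       -2.34041752e-05,  1.43116977e+00]), 'qvel': array([-0.00037724,  0.00069774,  0.00027942,  0.00157753, -0.00010402,
        0.00124947]), 'tau': array([-2.54323886e-04, -4.80624247e+01,  2.98536497e+01,  1.92339550e-02,
       -1.13395622e-04, -8.86719231e-07]), 'tcp_pos': array([ 0.15702888, -0.5525977 ,  0.23039162]), 'orientation': array([-9.34599550e-04,  9.90437974e-01,  1.37955594e-01, -1.05529704e-05]), 'wrist_force': array([-0.07265452, -0.28142132, -0.25039401]), 'ft_torque': array([-0.00548195, -0.04021424, -0.02149668]), 'finger_gap': 0.08548382304371109}
top {'fx': 509.23437655902444, 'fy': 509.23437655902444, 'cx': 281.3174438683417, 'cy': 218.90427599903666, 'position': array([0.43570031, 0.01691154, 1.21955533]), 'orientation': array([-0.70307637, -0.04622523,  0.0451024 ,  0.70817555])}
side {'fx': 382.55068581733843, 'fy': 382.55068581733843, 'cx': 289.3757952798675, 'cy': 204.91671201265663, 'position': array([0.062891  , 0.63141752, 0.53024463]), 'orientation': array([-0.30445107, -0.17889103,  0.47356822,  0.80687092])}
```

View pics/top0.png

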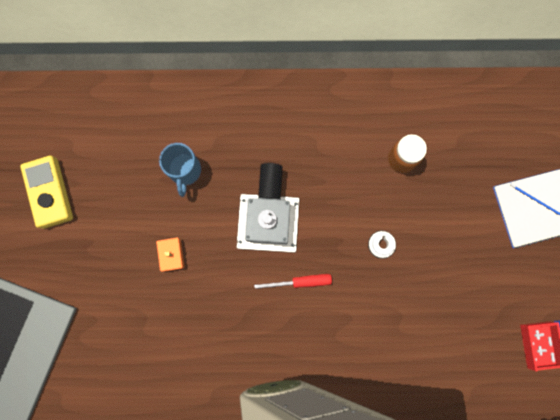

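View pics/side0.png

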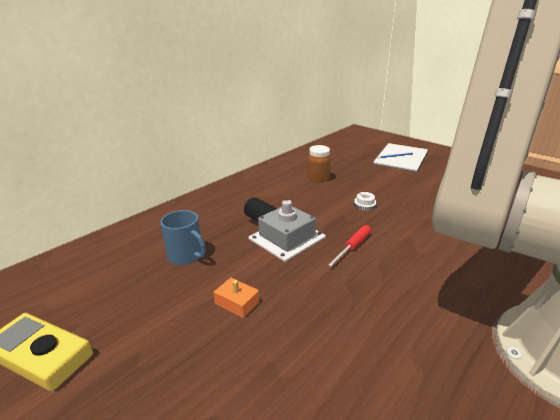

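The top view shows the key block at about (169,254), the shaft at about (268,219), the pulley at (382,244), the mug at (180,165), the jar at (410,153) and the screwdriver at (255–330,283). Next I'll crop it larger and get the positions.

```bash
cat > h.py <<'E'
import numpy as np,cv2
from workcell import env
from scipy.spatial.transform import Rotation as R
def rot(q): return R.from_quat([q[1],q[2],q[3],q[0]])
def px2w(p,u,v,z):
    d=rot(p["orientation"]).apply([(u-p["cx"])/p["fx"],-(v-p["cy"])/p["fy"],-1.])
    o=np.array(p["position"]); return o+d*(z-o[2])/d[2]
def w2px(p,w):
    c=rot(p["orientation"]).inv().apply(np.array(w)-p["position"])
    return p["cx"]-p["fx"]*c[0]/c[2], p["cy"]+p["fy"]*c[1]/c[2]
def goal(xyz,yaw=None):
    """shift in the tool axes and turn deg to put TCP at xyz, pointing down, tool y axis at world angle yaw (rad, mod pi)"""
    s=env.get_state(); r=rot(s["orientation"])
    sh=r.inv().apply(np.array(xyz)-s["tcp_pos"])
    out=[sh.round(4)]
    if yaw is not None:
        best=None
        for k in(0,np.pi):
            y=np.array([np.cos(yaw+k),np.sin(yaw+k),0]);z=np.array([0,0,-1.]);x=np.cross(y,z)
            t=(r.inv()*R.from_matrix(np.c_[x,y,z])).as_rotvec(degrees=True)
            if best is None or np.linalg.norm(t)<np.linalg.norm(best):best=t
        out.append(best.round(2))
    return out
E
python3 - <<'E'
from h import *
p=env.camera_params("top")
for n,u,v,z in(("key",168,253,.054),("shaft",267,218,.102),("pulley",382.5,243,.028),("sdtip",255,285,.01),("sdend",330,281,.015),("mug",180,160,.095),("jar",412,149,.1)): print(n,px2w(p,u,v,z).round(4))
im=cv2.imread("pics/top0.png")
f=lambda x,y:cv2.resize(im[y-35:y+35,x-35:x+35],(390,390),interpolation=cv2.INTER_CUBIC)
cv2.imwrite("pics/c1.png",np.hstack([f(170,254)[:, :260],f(268,219)[:,65:325],f(382,244)[:,65:325]]))
E
```

```text
key [0.5104 0.2782 0.054 ]
shaft [0.5832 0.0499 0.102 ]
pulley [ 0.5319 -0.2185  0.028 ]
sdtip [0.4364 0.0814 0.01  ]
sdend [ 0.4444 -0.095   0.015 ]
mug [0.7179 0.2464 0.095 ]
jar [ 0.7381 -0.2778  0.1   ]
```

View pics/c1.png

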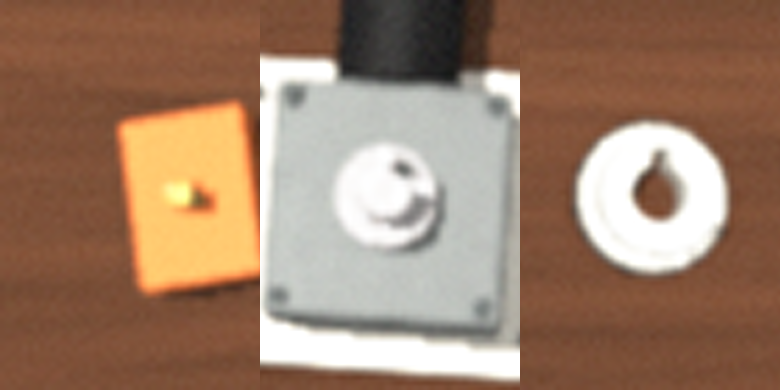

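The slot in the shaft appears at crop (403,167) against the shaft centre (390,197), so it faces roughly +x and a little −y. The pulley keyway at crop (660,158) faces about +x. I'll go closer with the wrist camera, over the pulley first.

Run:
```python
from h import *
s=env.get_state();p=env.camera_params("wrist")
r=rot(s["orientation"]);print(r.inv().apply(p["position"]-s["tcp_pos"]), (r.inv()*rot(p["orientation"])).as_matrix().round(3), p["fx"],p["cx"],p["cy"])
print(goal([.532,-.2185,.231],np.pi/2), goal([.583,.05,.231],np.pi/2),goal([.51,.278,.231],np.pi/2))
```

```text
[ 0.08069877  0.00053779 -0.14288214] [[ 0.     0.95   0.312]
 [ 1.    -0.001  0.002]
 [ 0.002  0.312 -0.95 ]] 343.42322728480127 280.53328482804045 202.6082225375239
[array([ 0.452, -0.219, -0.   ]), array([-0.1 , -0.  , 15.86])] [array([ 5.744e-01, -4.633e-01,  4.000e-04]), array([-0.1 , -0.  , 15.86])] [array([ 0.5665, -0.7026,  0.0008]), array([-0.1 , -0.  , 15.86])]
```

```bash
python3 -m creep '[[0.028,-0.014,0,0,0,0],[0.056,-0.028,0,0,0,0],[0.084,-0.041,0,0,0,0],[0.112,-0.055,0,0,0,0],[0.14,-0.068,0,0,0,0],[0.168,-0.082,0,0,0,0],[0.196,-0.096,0,0,0,0],[0.226,-0.11,0,0,0,0]]' && python3 -m creep '[[0.028,-0.014,0.01,0,0,2],[0.056,-0.028,0.02,0,0,4],[0.084,-0.041,0.04,0,0,6],[0.112,-0.055,0.06,0,0,8],[0.14,-0.068,0.08,0,0,10],[0.168,-0.082,0.09,0,0,12],[0.226,-0.11,0.1,0,0,15.9],[0.226,-0.11,0.1,0,0,15.9]]'
python3 - <<'E'
from h import *
p=env.camera_params("wrist");im,d=env.read_camera("wrist");cv2.imwrite("pics/w1.png",im);np.save("pics/w1.npy",d)
import pickle;pickle.dump(p,open("pics/w1.pkl","wb"));print(env.get_state()["tcp_pos"],w2px(p,[.532,-.2185,.028]))
E
```

```text
clock: 0.9
tcp_pos: [0.345, -0.3844, 0.2309]
orientation: [-0.0, 0.99, 0.138, -0.0]
wrist_force: [0.7, -0.7, -0.0]
finger_gap: 0.0852
clock: 1.7
tcp_pos: [0.5335, -0.2149, 0.1297]
orientation: [-0.001, 1.0, 0.001, -0.0]
wrist_force: [-0.1, -0.6, 0.7]
finger_gap: 0.0855
[ 0.53394412 -0.21461629  0.12975599] (np.float64(285.7115727863275), np.float64(204.86236791583303))
```

View pics/w1.png

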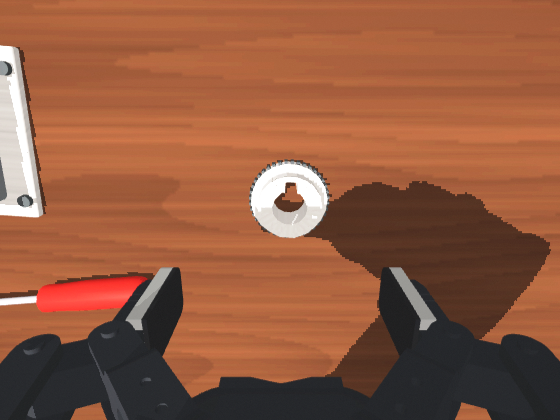

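```bash
cat > snap.py <<'E'
import sys,pickle
from h import *
n=sys.argv[1];s=env.get_state();p=env.camera_params("wrist");im,d=env.read_camera("wrist")
cv2.imwrite(f"pics/{n}.png",im);np.save(f"pics/{n}.npy",d);pickle.dump((p,s),open(f"pics/{n}.pkl","wb"))
E
python3 -m creep '[[0.006,-0.033,-0.02,0,0,0],[0.012,-0.066,-0.05,0,0,0],[0.018,-0.1,-0.06,0,0,0],[0.025,-0.133,-0.06,0,0,0],[0.031,-0.166,-0.06,0,0,0],[0.037,-0.2,-0.06,0,0,0],[0.0495,-0.265,-0.06,0,0,0],[0.0495,-0.265,-0.06,0,0,0]]' && python3 snap.py w2 && python3 -m creep '[[-0.01,-0.03,0,0,0,0],[-0.02,-0.06,0,0,0,0],[-0.03,-0.09,0,0,0,0],[-0.04,-0.12,0,0,0,0],[-0.05,-0.155,0.01,0,0,0],[-0.06,-0.19,0.02,0,0,0],[-0.073,-0.228,0.03,0,0,0],[-0.073,-0.228,0.03,0,0,0]]' && python3 snap.py w3
python3 - <<'E'
from h import *
import pickle
def pts(n,p):
    d=np.load(f"pics/{n}.npy");v,u=np.mgrid[0:420,0:560]
    c=np.stack([(u-p["cx"])/p["fx"]*d,-(v-p["cy"])/p["fy"]*d,-d],-1)
    return rot(p["orientation"]).apply(c.reshape(-1,3)).reshape(420,560,3)+p["position"]
p=pickle.load(open("pics/w1.pkl","rb"));P=pts("w1",p)[120:250,220:350].reshape(-1,3)
q=P[(P[:,2]>.024)&(P[:,2]<.034)];print(len(q),np.median(q[:,2]),q.mean(0),(q.min(0)+q.max(0))/2,np.ptp(q,axis=0))
ims=[]
for n,w in(("w2",[.583,.05,.102]),("w3",[.51,.278,.054])):
    p,s=pickle.load(open(f"pics/{n}.pkl","rb"));u,v=w2px(p,w);print(n,s["tcp_pos"],u,v,s["wrist_force"])
    u,v=int(u),int(v);im=cv2.imread(f"pics/{n}.png")[v-40:v+40,u-40:u+40];ims.append(cv2.resize(im,(400,400),interpolation=cv2.INTER_CUBIC));print("origin",u-40,v-40)
p0=pickle.load(open("pics/w2.pkl","rb"))[0];P=pts("w2",p0).reshape(-1,3)
for lo,hi in((.095,.108),(.07,.082)):
    q=P[(P[:,2]>lo)&(P[:,2]<hi)&(np.hypot(P[:,0]-.583,P[:,1]-.05)<.04)];print(len(q),np.median(q[:,2]),(q.min(0)+q.max(0))/2,np.ptp(q,axis=0))
p0=pickle.load(open("pics/w3.pkl","rb"))[0];P=pts("w3",p0).reshape(-1,3)
q=P[(P[:,2]>.048)&(P[:,2]<.06)&(np.hypot(P[:,0]-.51,P[:,1]-.278)<.03)];print(len(q),np.median(q[:,2]),(q.min(0)+q.max(0))/2,np.ptp(q,axis=0))
cv2.imwrite("pics/c2.png",np.hstack(ims))
E
```

```text
clock: 2.55
tcp_pos: [0.5814, 0.0498, 0.1913]
orientation: [-0.0, 1.0, 0.001, -0.0]
wrist_force: [-0.2, -0.6, -0.3]
finger_gap: 0.0856
clock: 3.4
tcp_pos: [0.5252, 0.1295, 0.1681]
orientation: [-0.019, 0.999, 0.036, -0.002]
wrist_force: [-0.2, -0.6, 0.4]
finger_gap: 0.0854
2180 0.028194833119463483 [ 0.52983382 -0.22098493  0.02809974] [ 0.52982354 -0.22098528  0.0273737 ] [0.04893794 0.04857908 0.00672815]
w2 [0.581398   0.0497718  0.19134999] 280.4156207305379 206.42227415978667 [-0.24472604 -0.62670907 -0.29798545]
origin 240 166
w3 [0.52518287 0.12945095 0.16810109] 100.80757908563874 200.78081071885612 [-0.18072494 -0.59266481  0.35687703]
origin 60 160
782 0.10207149791154581 [0.58445773 0.05028901 0.09967689] [0.0226301  0.02321371 0.00920636]
1017 0.0761908507462889 [0.58467755 0.05035852 0.07601587] [0.03866528 0.03940925 0.01190654]
154 0.05400513982899971 [0.50883263 0.280644   0.05222465] [0.00925088 0.00982573 0.00837629]
```

View pics/c2.png

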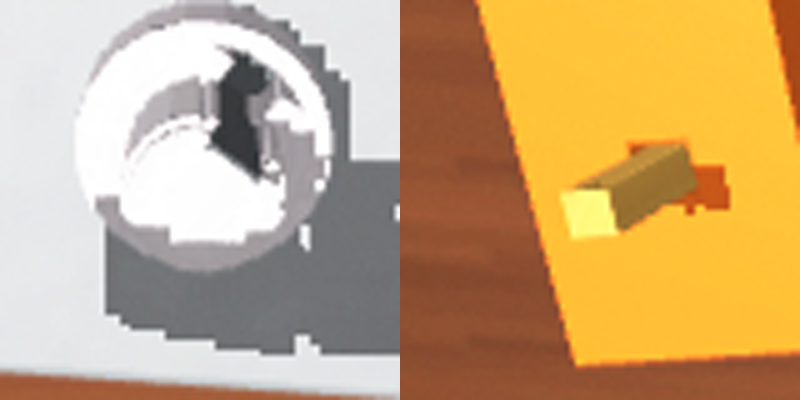

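The slot is clearly visible, facing +x and −y. The last move stopped short at y=0.13 with the tool slightly tilted, so I'll check the joints.

Run:
```python
from h import *
import pickle
for n in("w2","w3"):
    print(pickle.load(open(f"pics/{n}.pkl","rb"))[1]["joint_pos"].round(3))
s=env.get_state();print(s["joint_pos"].round(3),s["qvel"].round(3),s["tcp_pos"],s["wrist_force"])
# slot corner candidates, w2
p,_=pickle.load(open("pics/w2.pkl","rb"))
f=lambda x,y,z:px2w(p,240+x/5,166+y/5,z)
c=np.array([.5845,.0503])
# slot at shaft end: left inner corner (212,137)? right inner (262,180); collar pocket edges
for n,x,y,z in(("inL",212,137,.102),("inR",262,180,.102)):
    w=f(x,y,z);print(n,w.round(4),np.hypot(*(w[:2]-c)),np.degrees(np.arctan2(*(w[:2]-c)[::-1])))
```

```text
[-5.200e-02  3.430e-01 -1.000e-02  1.218e+00  1.000e-03  3.086e+00]
[ 0.071  0.274 -0.166  1.134  0.039  3.14 ]
[ 0.072  0.273 -0.167  1.134  0.039  3.14 ] [-0.002  0.006  0.028  0.022 -0.    -0.002] [0.52442773 0.12949829 0.16761941] [ 0.39665268 -0.20455441 -0.8816234 ]
inL [0.5927 0.0486 0.102 ] 0.00838068262300853 -11.52114591125256
inR [0.5864 0.0415 0.102 ] 0.009008033136630185 -78.12108969984858
```

Run:
```python
from h import *
import pickle
p,_=pickle.load(open("pics/w3.pkl","rb"))
f=lambda x,y,z:px2w(p,60+(x-400)/5,160+y/5,z)[:2]
k=np.array([f(x,y,.054) for x,y in((562,192),(610,187),(617,235),(572,240))])
print(k.round(4),k.mean(0))
for i in range(4):
    e=k[(i+1)%4]-k[i];print(np.linalg.norm(e),np.degrees(np.arctan2(e[1],e[0]))%90)
b=np.array([f(x,y,.03) for x,y in((480,0),(577,367),(800,352))]);print("block",[np.degrees(np.arctan2(*(b[i+1]-b[i])[::-1]))%90 for i in(0,1)])
print(goal([.509,.2803,.15],np.radians(8.5)))
```

```text
[[0.5114 0.2847]
 [0.513  0.2768]
 [0.5048 0.2764]
 [0.5033 0.2839]] [0.50813853 0.28042628]
0.008091092984606666 10.864464487149405
0.008148957915279337 2.7234994738288094
0.007673654995080775 11.380809206007996
0.008169233302981803 5.693917320953705
block [np.float64(8.488721154609436), np.float64(9.185541081588028)]
[array([-0.0044, -0.1507,  0.0235]), array([-1.62,  1.85, 85.65])]
```

```bash
cat >> h.py <<'E'
def goalx(xyz,th):
    """th: world angle (deg) of tool x axis"""
    s=env.get_state(); r=rot(s["orientation"]);t=np.radians(th)
    x=np.array([np.cos(t),np.sin(t),0]);z=np.array([0,0,-1.])
    return r.inv().apply(np.array(xyz)-s["tcp_pos"]).round(4),(r.inv()*R.from_matrix(np.c_[x,np.cross(z,x),z])).as_rotvec(degrees=True).round(2)
def th():
    v=rot(env.get_state()["orientation"]).apply([1,0,0]);return np.degrees(np.arctan2(v[1],v[0]))
E
python3 - <<'E'
from h import *
print(th(),goalx([.5085,.2804,.15],98.5),goalx([.5085,.2804,.15],50))
E
```

```text
4.168217971223391 (array([-0.0048, -0.1509,  0.0235]), array([ -1.89,  -1.65, -94.32])) (array([-0.0048, -0.1509,  0.0235]), array([ -2.19,  -0.67, -45.83]))
```

```bash
python3 -m creep '[[-0.001,-0.025,0,-0.3,-0.1,-6],[-0.002,-0.05,0.01,-0.6,-0.2,-12],[-0.003,-0.075,0.015,-0.9,-0.3,-18],[-0.004,-0.1,0.02,-1.2,-0.4,-24],[-0.004,-0.125,0.023,-1.5,-0.5,-30],[-0.0048,-0.1509,0.0235,-1.8,-0.6,-36],[-0.0048,-0.1509,0.0235,-2.19,-0.67,-42],[-0.0048,-0.1509,0.0235,-2.19,-0.67,-45.83]]' 0.05 && python3 -m creep '[[0,0,0,0,0,-6],[0,0,0,0,0,-12],[0,0,0,0,0,-18],[0,0,0,0,0,-24],[0,0,0,0,0,-30],[0,0,0,0,0,-36],[0,0,0,0,0,-42],[0,0,0,0,0,-48.5]]'
python3 snap.py w4
python3 - <<'E'
from h import *
import pickle
print(th(),goalx([.5085,.2804,.042],98.5),env.get_state()["joint_pos"].round(2))
p,s=pickle.load(open("pics/w4.pkl","rb"));print(s["tcp_pos"])
d=np.load("pics/w4.npy");v,u=np.mgrid[0:420,0:560]
c=np.stack([(u-p["cx"])/p["fx"]*d,-(v-p["cy"])/p["fy"]*d,-d],-1)
P=rot(p["orientation"]).apply(c.reshape(-1,3))+p["position"]
m=(P[:,2]>.0505)&(P[:,2]<.06)&(np.hypot(P[:,0]-.51,P[:,1]-.278)<.03);q=P[m]
print(len(q),np.median(q[:,2]),q.mean(0),(q.min(0)+q.max(0))/2,cv2.minAreaRect((q[:,:2]*1000).astype(np.float32)))
uu,vv=w2px(p,[.5085,.2804,.054]);print(uu,vv);uu,vv=int(uu),int(vv)
cv2.imwrite("pics/c4.png",cv2.resize(cv2.imread("pics/w4.png")[vv-60:vv+60,uu-60:uu+60],(480,480),interpolation=cv2.INTER_CUBIC))
E
```

```text
clock: 4.25
tcp_pos: [0.5101, 0.2816, 0.1512]
orientation: [0.001, 0.905, 0.425, 0.001]
wrist_force: [1.0, -0.1, 0.5]
finger_gap: 0.0503
clock: 5.05
tcp_pos: [0.5104, 0.2805, 0.1513]
orientation: [0.001, 0.651, 0.759, 0.001]
wrist_force: [0.1, -0.1, 0.6]
finger_gap: 0.0503
98.98091477422591 (array([ 0.0003, -0.0022,  0.1093]), array([0.15, 0.01, 0.48])) [ 0.37  0.36 -0.09  1.12 -0.    1.78]
[0.51044089 0.28048593 0.15132847]
125 0.053932501637270036 [0.50855156 0.28126841 0.0538697 ] [0.5086619  0.28095475 0.05303488] ((508.64208984375, 281.0654296875), (7.41278076171875, 8.034796714782715), 8.745430946350098)
276.6492997691327 203.9666456155441
```

View pics/c4.png

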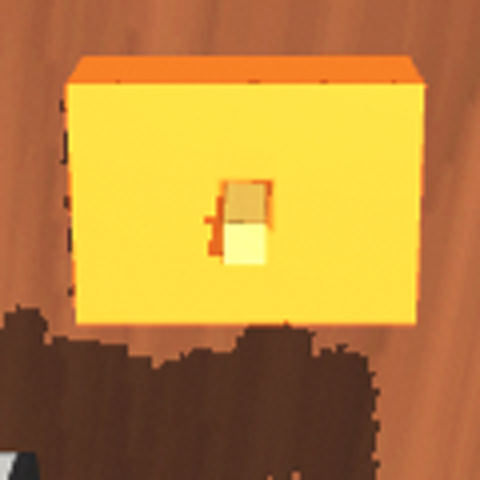

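```bash
python3 -m creep '[[0.001,-0.002,0.02,0,0,0.3],[0.001,-0.002,0.04,0,0,0.3],[0.001,-0.002,0.06,0,0,0.3],[0.001,-0.002,0.08,0,0,0.3],[0.001,-0.002,0.095,0,0,0.3],[0.001,-0.002,0.104,0,0,0.3],[0.001,-0.002,0.109,0,0,0.3],[0.001,-0.002,0.109,0,0,0.3]]' && python3 -m creep '[[0,0,0,0,0,0],[0,0,0,0,0,0],[0,0,0,0,0,0],[0,0,0,0,0,0],[0,0,0,0,0,0],[0,0,0,0,0,0],[0,0,0,0,0,0],[0,0,0,0,0,0]]' 0 40 && python3 -c "
from h import *
s=env.get_state();print(s['tcp_pos'],th(),s['finger_gap'],s['wrist_force'])"
```

```text
clock: 5.9
tcp_pos: [0.5082, 0.2813, 0.0421]
orientation: [0.001, 0.655, 0.756, 0.001]
wrist_force: [-0.4, -0.3, 0.1]
finger_gap: 0.0503
clock: 6.7
tcp_pos: [0.5088, 0.2818, 0.0432]
orientation: [0.001, 0.655, 0.756, 0.002]
wrist_force: [-0.8, -0.3, 6.6]
finger_gap: 0.0062
[0.50876115 0.28176555 0.04322063] 98.22184817156986 0.006179982974961092 [-0.76867505 -0.31869231  6.5861825 ]
```

```bash
python3 -m creep '[[0,0,-0.004,0,0,0],[0,0,-0.012,0,0,0],[0,0,-0.022,0,0,0],[0,0,-0.032,0,0,0],[0,0,-0.052,0,0,0],[0,0,-0.072,0,0,0],[0,0,-0.092,0,0,0],[0,0,-0.11,0,0,0]]' && python3 snap.py w5
python3 - <<'E'
from h import *
import pickle
p,s=pickle.load(open("pics/w5.pkl","rb"))
u,v=w2px(p,s["tcp_pos"]);print(u,v,s["tcp_pos"],s["finger_gap"],s["wrist_force"]);u,v=int(u),int(v)
cv2.imwrite("pics/c5.png",cv2.resize(cv2.imread("pics/w5.png")[v-90:v+70,u-80:u+80],(640,640),interpolation=cv2.INTER_CUBIC));print(u-80,v-90)
E
```

```text
clock: 7.5
tcp_pos: [0.5083, 0.2816, 0.1545]
orientation: [0.001, 0.655, 0.756, 0.002]
wrist_force: [0.6, -0.7, 0.0]
finger_gap: 0.0065
278.9695391607757 269.80067123691475 [0.50826737 0.28160804 0.15447277] 0.006523132066765555 [ 0.64273758 -0.68098865  0.03599584]
198 179
```

View pics/c5.png

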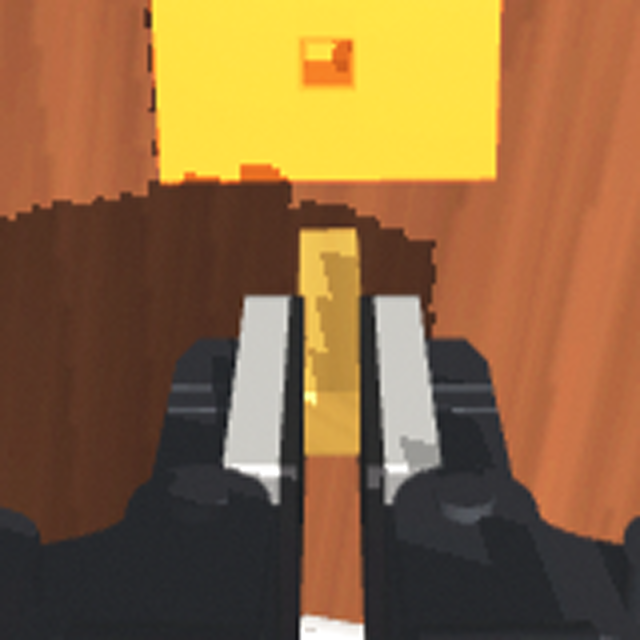

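Run:
```python
from h import *
import pickle
p,s=pickle.load(open("pics/w5.pkl","rb"));r=rot(s["orientation"])
for x in(.004,.003,-.004):
  for z in(-.02,-.015,-.012,0,.02,.024,.028,.032,.036): print(x,z,[round(float(a),1) for a in w2px(p,r.apply([x,0,z])+s["tcp_pos"])],end=";")
  print()
for z in(-.012,0,.03):print([round(float(w2px(p,r.apply([.004,y,z])+s["tcp_pos"])[0]),1) for y in(-.004,.004)])
print(s["tcp_pos"],th(),r.apply([0,0,1]))
```

```text
0.004 -0.02 [278.7, 285.4];0.004 -0.015 [278.8, 279.0];0.004 -0.012 [278.8, 275.4];0.004 0 [279.0, 262.1];0.004 0.02 [279.1, 243.8];0.004 0.024 [279.2, 240.6];0.004 0.028 [279.2, 237.6];0.004 0.032 [279.2, 234.6];0.004 0.036 [279.3, 231.8];
0.003 -0.02 [278.7, 287.5];0.003 -0.015 [278.8, 281.1];0.003 -0.012 [278.8, 277.4];0.003 0 [279.0, 264.1];0.003 0.02 [279.1, 245.6];0.003 0.024 [279.2, 242.4];0.003 0.028 [279.2, 239.3];0.003 0.032 [279.2, 236.3];0.003 0.036 [279.3, 233.4];
-0.004 -0.02 [278.8, 302.2];-0.004 -0.015 [278.8, 295.4];-0.004 -0.012 [278.9, 291.5];-0.004 0 [279.0, 277.4];-0.004 0.02 [279.2, 257.7];-0.004 0.024 [279.2, 254.3];-0.004 0.028 [279.2, 251.0];-0.004 0.032 [279.3, 247.8];-0.004 0.036 [279.3, 244.8];
[269.5, 288.1]
[270.3, 287.6]
[271.9, 286.5]
[0.50826737 0.28160804 0.15447277] 98.2224483901143 [ 3.80715251e-03  7.71461951e-04 -9.99992455e-01]
```

```bash
python3 -m creep '[[-0.035,0.008,-0.01,0,0,-5],[-0.07,0.016,-0.01,0,0,-10],[-0.105,0.024,-0.01,0,0,-15],[-0.14,0.032,-0.01,0,0,-20],[-0.175,0.04,-0.01,0,0,-25],[-0.21,0.05,-0.01,0,0,-30],[-0.24,0.057,-0.01,0,0,-35],[-0.265,0.062,-0.01,0,0,-38.8]]' && python3 -m creep '[[0,0,0,0,0,0],[0,0,0,0,0,0],[0,0,0,0,0,0],[0,0,0,0,0,0],[0,0,0,0,0,0],[0,0,0,0,0,0],[0,0,0,0,0,0],[0,0,0,0,0,0]]' && python3 snap.py w6
cat > shaft.py <<'E'
import sys,pickle
from h import *
n=sys.argv[1];c0=np.array([.5844,.0503])
p,s=pickle.load(open(f"pics/{n}.pkl","rb"));print(s["tcp_pos"],s["finger_gap"],s["wrist_force"].round(1),th())
d=np.load(f"pics/{n}.npy");v,u=np.mgrid[0:420,0:560]
c=np.stack([(u-p["cx"])/p["fx"]*d,-(v-p["cy"])/p["fy"]*d,-d],-1)
P=rot(p["orientation"]).apply(c.reshape(-1,3))+p["position"]
for lo,hi in((.099,.106),(.073,.079)):
    q=P[(P[:,2]>lo)&(P[:,2]<hi)&(np.hypot(*(P[:,:2]-c0).T)<.028)]
    print(len(q),np.median(q[:,2]),"circ",cv2.minEnclosingCircle((q[:,:2]*1000).astype(np.float32)))
u,v=w2px(p,[.5844,.0503,.1]);u,v=int(u),int(v);print(u-50,v-50)
cv2.imwrite(f"pics/c{n}.png",cv2.resize(cv2.imread(f"pics/{n}.png")[v-50:v+50,u-50:u+50],(600,600),interpolation=cv2.INTER_CUBIC))
E
python3 shaft.py w6
```

```text
clock: 8.35
tcp_pos: [0.6079, 0.0262, 0.1628]
orientation: [0.001, 0.365, 0.931, 0.001]
wrist_force: [-0.1, 0.1, -0.2]
finger_gap: 0.0063
clock: 9.15
tcp_pos: [0.6072, 0.0283, 0.1628]
orientation: [0.001, 0.366, 0.931, 0.001]
wrist_force: [0.4, -0.1, -0.4]
finger_gap: 0.0063
[0.60723305 0.02833974 0.1627507 ] 0.006255837837260264 [ 0.4 -0.1 -0.4] 137.02887298051402
1025 0.10205852554370282 circ ((583.4390869140625, 50.27284622192383), 11.853133201599121)
1478 0.07614135636976217 circ ((583.5383911132812, 50.27614974975586), 20.214698791503906)
230 122
```

View pics/cw6.png

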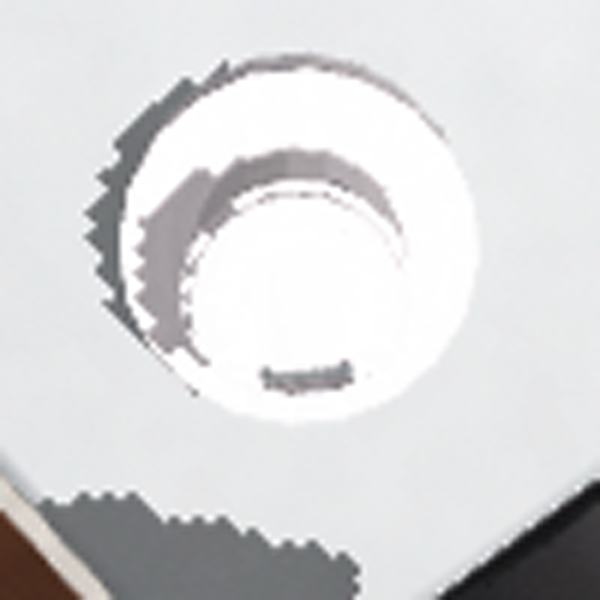

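Run:
```python
from h import *
import pickle
p,s=pickle.load(open("pics/w6.pkl","rb"))
f=lambda x,y,z:px2w(p,230+x/6,122+y/6,z)[:2]
a,b=f(264,372,.102),f(351,366,.102);c=np.array([.58345,.05027])
e=b-a;print(a,b,np.linalg.norm(e),"normal",np.degrees(np.arctan2(e[1],e[0]))-90,np.degrees(np.arctan2(e[1],e[0]))+90)
m=(a+b)/2-c;print(np.linalg.norm(m),np.degrees(np.arctan2(m[1],m[0])))
for x,y in((190,290),(405,290),(298,190)):w=f(x,y,.1);print(w,np.linalg.norm(w-c))
```

```text
[0.58684768 0.04269841] [0.59243961 0.04962223] 0.008899940153806534 normal -38.92555710118344 141.07444289881656
0.007433082937864782 -33.565536601123355
[0.5758012  0.04271795] 0.010748838017771474
[0.59072603 0.05872491] 0.01115464678985362
[0.57581272 0.05773785] 0.01068161410801153
```

```bash
python3 -m creep '[[0,0.0023,0,0,0,-2],[0,0.0023,0.01,0,0,-4],[0,0.0023,0.02,0,0,-4],[0,0.0023,0.03,0,0,-4],[0,0.0023,0.037,0,0,-4],[0,0.0023,0.043,0,0,-4],[0,0.0023,0.043,0,0,-4],[0,0.0023,0.043,0,0,-4]]' && python3 -m creep '[[0.003,0,0,0,0,0],[0.006,0,0,0,0,0],[0.009,0,0,0,0,0],[0.012,0,0,0,0,0],[0.015,0,0,0,0,0],[0.015,0,0,0,0,0],[0.015,0,0,0,0,0],[0.015,0,0,0,0,0]]'
cat > st.py <<'E'
from h import *
s=env.get_state();r=rot(s["orientation"]);c=np.array([.5839,.0501]);d=s["tcp_pos"][:2]-c
a=np.radians(th()-180);n=np.array([np.cos(a),np.sin(a)]);t=np.array([-n[1],n[0]])
print("th",round(th(),2),"radial mm",(d@n*1e3).round(2),"tang",(d@t*1e3).round(2),"z",(s["tcp_pos"][2]*1e3).round(2),"F tool",r.inv().apply(s["wrist_force"]).round(2),"T",r.inv().apply(s["ft_torque"]).round(2),"gap",round(s["finger_gap"],4),s["clock"])
E
python3 st.py
```

```text
clock: 10.0
tcp_pos: [0.6089, 0.0298, 0.1197]
orientation: [0.001, 0.334, 0.943, 0.001]
wrist_force: [-0.2, 0.0, -0.6]
finger_gap: 0.0061
clock: 10.8
tcp_pos: [0.5974, 0.0392, 0.1197]
orientation: [0.001, 0.334, 0.943, 0.001]
wrist_force: [-0.5, -0.7, -0.1]
finger_gap: 0.0067
th 141.02 radial mm 17.33 tang -0.01 z 119.7 F tool [-0.06 -0.9   0.11] T [ 0.01  0.05 -0.07] gap 0.0067 10.8
```

```bash
python3 -m creep '[[0.0005,0,0,0,0,0],[0.001,0,0,0,0,0],[0.0015,0,0,0,0,0],[0.002,0,0,0,0,0],[0.0025,0,0,0,0,0],[0.003,0,0,0,0,0],[0.003,0,0,0,0,0],[0.003,0,0,0,0,0]]' >/dev/null; python3 st.py;  python3 -m creep '[[0.0003,0,0,0,0,0],[0.0006,0,0,0,0,0],[0.0009,0,0,0,0,0],[0.0012,0,0,0,0,0],[0.0015,0,0,0,0,0],[0.0015,0,0,0,0,0],[0.0015,0,0,0,0,0],[0.0015,0,0,0,0,0]]' >/dev/null; python3 st.py
```

```text
th 141.02 radial mm 14.23 tang 0.0 z 119.71 F tool [ 0.13  0.48 -0.23] T [ 0.06 -0.06 -0.01] gap 0.0063 11.6
th 141.02 radial mm 12.75 tang -0.05 z 119.64 F tool [-0.34  0.07 -0.3 ] T [ 0.05  0.   -0.02] gap 0.0058 12.4
```

```bash
python3 -m creep '[[0.0003,0,0,0,0,0],[0.0006,0,0,0,0,0],[0.0009,0,0,0,0,0],[0.0012,0,0,0,0,0],[0.0015,0,0,0,0,0],[0.0015,0,0,0,0,0],[0.0015,0,0,0,0,0],[0.0015,0,0,0,0,0]]' >/dev/null; python3 st.py;  python3 -m creep '[[0.0003,0,0,0,0,0],[0.0006,0,0,0,0,0],[0.0008,0,0,0,0,0],[0.001,0,0,0,0,0],[0.001,0,0,0,0,0],[0.001,0,0,0,0,0],[0.001,0,0,0,0,0],[0.001,0,0,0,0,0]]' >/dev/null; python3 st.py
```

```text
th 141.02 radial mm 11.25 tang -0.04 z 119.69 F tool [-0.69 -0.34 -0.33] T [-0.02  0.    0.01] gap 0.0061 13.2
th 141.02 radial mm 10.23 tang -0.04 z 119.65 F tool [-0.37 -0.26  0.66] T [ 0.03  0.02 -0.05] gap 0.0061 14.0
```

```bash
python3 -m creep '[[0.0002,0,0,0,0,0],[0.0004,0,0,0,0,0],[0.0006,0,0,0,0,0],[0.0008,0,0,0,0,0],[0.0008,0,0,0,0,0],[0.0008,0,0,0,0,0],[0.0008,0,0,0,0,0],[0.0008,0,0,0,0,0]]' >/dev/null; python3 st.py;  python3 -m creep '[[0.0002,0,0,0,0,0],[0.0004,0,0,0,0,0],[0.0006,0,0,0,0,0],[0.0008,0,0,0,0,0],[0.0008,0,0,0,0,0],[0.0008,0,0,0,0,0],[0.0008,0,0,0,0,0],[0.0008,0,0,0,0,0]]' >/dev/null; python3 st.py; python3 snap.py w7;python3 shaft.py w7
```

```text
th 141.02 radial mm 9.47 tang -0.03 z 119.66 F tool [-0.26  0.2  -0.04] T [ 0.02 -0.09 -0.02] gap 0.0062 14.8
th 141.01 radial mm 8.83 tang 0.01 z 119.75 F tool [-1.47 -0.19  0.12] T [ 0.06 -0.46 -0.01] gap 0.0062 15.6
[0.59076751 0.04455063 0.11974984] 0.006197686189856256 [ 1.  -1.1 -0.1] 141.01540603509244
1430 0.1020537220567862 circ ((583.3622436523438, 50.324283599853516), 11.886631965637207)
1751 0.07610744025684985 circ ((583.4310913085938, 50.25188064575195), 20.252317428588867)
230 185
```

View pics/cw7.png

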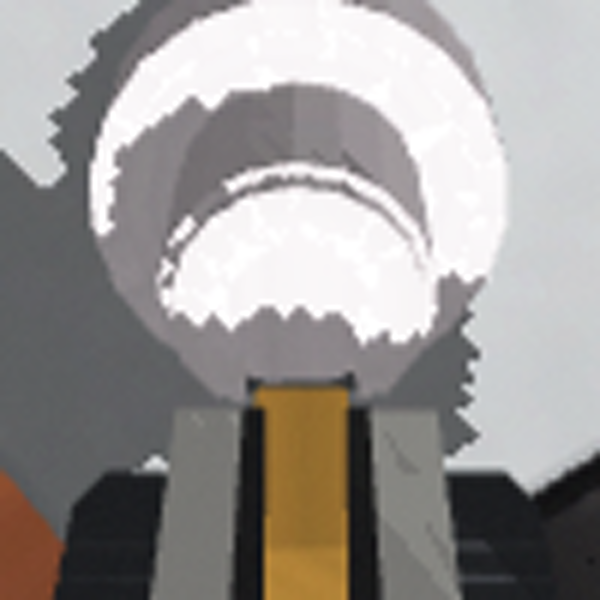

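The key is inside the slot, centred between the side walls: key at crop x 253–350, slot at 247–355. A light touch on the inner wall registers 1.5 N. I'll back off 0.7 mm and go down.

```bash
python3 -m creep '[[-0.0007,0,0,0,0,0],[-0.0007,0,0.002,0,0,0],[-0.0007,0,0.004,0,0,0],[-0.0007,0,0.006,0,0,0],[-0.0007,0,0.008,0,0,0],[-0.0007,0,0.010,0,0,0],[-0.0007,0,0.010,0,0,0],[-0.0007,0,0.010,0,0,0]]' >/dev/null; python3 st.py;  python3 -m creep '[[0,0,0.0005,0,0,0],[0,0,0.001,0,0,0],[0,0,0.0015,0,0,0],[0,0,0.002,0,0,0],[0,0,0.002,0,0,0],[0,0,0.002,0,0,0],[0,0,0.002,0,0,0],[0,0,0.002,0,0,0]]' >/dev/null; python3 st.py
```

```text
th 141.02 radial mm 9.24 tang -0.09 z 109.36 F tool [-1.78  0.05  1.04] T [-0.11 -0.41 -0.05] gap 0.006 16.45
th 141.02 radial mm 9.35 tang 0.06 z 107.67 F tool [-1.39 -0.38 -0.67] T [-0.13 -0.31  0.01] gap 0.0065 17.25
```

```bash
python3 -m creep '[[-0.0005,0,0,0,0,0],[-0.0005,0,0.0005,0,0,0],[-0.0005,0,0.001,0,0,0],[-0.0005,0,0.0015,0,0,0],[-0.0005,0,0.002,0,0,0],[-0.0005,0,0.0022,0,0,0],[-0.0005,0,0.0022,0,0,0],[-0.0005,0,0.0022,0,0,0]]' >/dev/null; python3 st.py
```

```text
th 141.02 radial mm 9.8 tang -0.03 z 105.4 F tool [-0.79  0.04 -0.62] T [-0.15 -0.16 -0.01] gap 0.0063 18.05
```

```bash
python3 -m creep '[[-0.0003,0,0.0004,0,0,0],[-0.0003,0,0.0008,0,0,0],[-0.0003,0,0.0012,0,0,0],[-0.0003,0,0.0015,0,0,0],[-0.0003,0,0.0015,0,0,0],[-0.0003,0,0.0015,0,0,0],[-0.0003,0,0.0015,0,0,0],[-0.0003,0,0.0015,0,0,0]]' >/dev/null; python3 st.py; python3 -m creep '[[0,0,0,0,0,0],[0,0,0,0,0,0],[0,0,0,0,0,0],[0,0,0,0,0,0],[0,0,0,0,0,0],[0,0,0,0,0,0],[0,0,0,0,0,0],[0,0,0,0,0,0]]' 0.04 >/dev/null; python3 st.py; python3 -m creep '[[0,0,-0.01,0,0,0],[0,0,-0.02,0,0,0],[0,0,-0.03,0,0,0],[0,0,-0.04,0,0,0],[0,0,-0.05,0,0,0],[0,0,-0.06,0,0,0],[0,0,-0.06,0,0,0],[0,0,-0.06,0,0,0]]' >/dev/null; python3 snap.py w8; python3 shaft.py w8
python3 - <<'E'
from h import *
import pickle
p,s=pickle.load(open("pics/w8.pkl","rb"));d=np.load("pics/w8.npy");v,u=np.mgrid[0:420,0:560]
c=np.stack([(u-p["cx"])/p["fx"]*d,-(v-p["cy"])/p["fy"]*d,-d],-1)
P=rot(p["orientation"]).apply(c.reshape(-1,3))+p["position"]
q=P[(P[:,2]>.1028)&(np.hypot(*(P[:,:2]-[.5839,.0501]).T)<.03)];print(len(q),q.mean(0),q.max(0),q.min(0))
E
```

```text
th 141.02 radial mm 10.12 tang -0.04 z 103.91 F tool [-0.76  0.27  0.69] T [-0.12 -0.06  0.03] gap 0.0059 18.85
th 141.02 radial mm 10.16 tang 0.01 z 103.96 F tool [0.41 0.1  0.03] T [-0.04  0.01 -0.  ] gap 0.0397 19.65
[0.59177323 0.04367845 0.16419145] 0.03991292561807065 [ 0.6 -0.5  0.3] 141.0190469870452
1081 0.10209845308446083 circ ((585.1638793945312, 48.66863250732422), 14.21827507019043)
1246 0.07615535637614045 circ ((583.3707275390625, 50.15496063232422), 20.3077335357666)
230 154
19821 [0.58250578 0.05126073 0.22840563] [0.61378276 0.07617498 0.25731967] [0.56132841 0.02039567 0.10280647]
```

View pics/cw8.png

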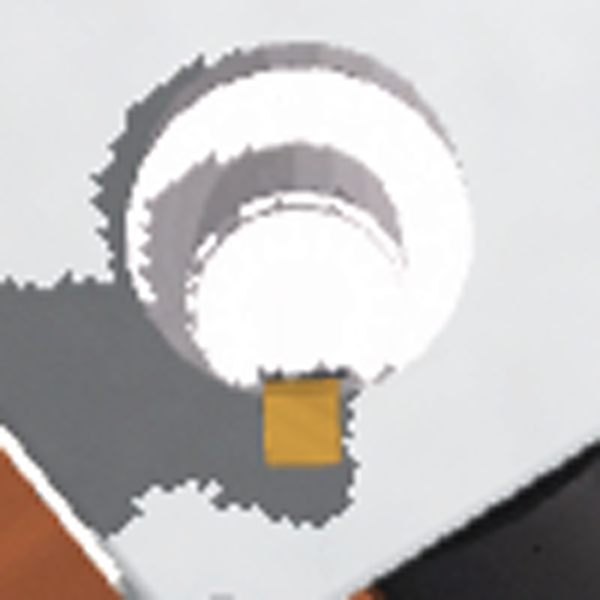

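The key stands in the slot, with its top visible at crop (263–340, 380–465). I'll read its height and position from the depth, and the pulley pose from w1.

Run:
```python
from h import *
import pickle
p,s=pickle.load(open("pics/w8.pkl","rb"));d=np.load("pics/w8.npy")
def P(u,v):return rot(p["orientation"]).apply([(u-p["cx"])/p["fx"]*d[v,u],-(v-p["cy"])/p["fy"]*d[v,u],-d[v,u]])+p["position"]
for u in(277,280,283):
  for v in(220,224,228):print(P(u,v).round(4))
f=lambda x,y,z:px2w(p,230+x/6,154+y/6,z)[:2]
k=np.array([f(x,y,.104) for x,y in((264,381),(339,380),(340,465),(266,466))]);e=k[1]-k[0]
print(k.mean(0),np.degrees(np.arctan2(e[1],e[0]))-90,np.hypot(*(k.mean(0)-[.5834,.0502])),k.mean(0)-[.5834,.0502], np.degrees(np.arctan2(*(k.mean(0)-[.5834,.0502])[::-1])))
# pulley keyway
p=pickle.load(open("pics/w1.pkl","rb"));im=cv2.imread("pics/w1.png")[160:242,245:335]
cv2.imwrite("pics/c9.png",cv2.resize(im,None,fx=7,fy=7,interpolation=cv2.INTER_CUBIC))
print(goalx([.53,-.221,.16],100),env.get_state()["joint_pos"].round(2))
```

```text
[0.5894 0.0435 0.1053]
[0.5917 0.0417 0.1049]
[0.5935 0.0402 0.1057]
[0.5908 0.0448 0.1048]
[0.593  0.0431 0.1045]
[0.5949 0.0415 0.1051]
[0.5916 0.0466 0.1059]
[0.5939 0.0448 0.1055]
[0.5963 0.0429 0.1046]
[0.59356454 0.04290025] -38.22915179111439 0.012514160356043098 [ 0.01016454 -0.00729975] -35.6843133254531
(array([-0.1188, -0.2444,  0.0035]), array([ 0.12,  0.05, 41.02])) [-0.06  0.37 -0.04  1.16  0.    0.62]
```

View pics/c9.png

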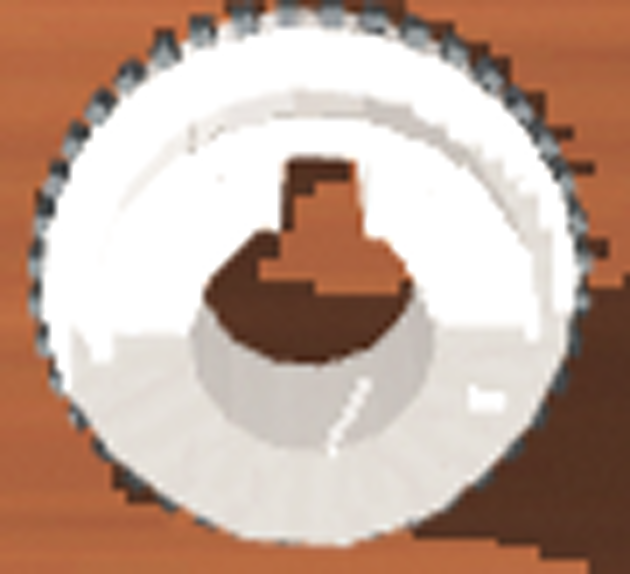

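The keyway faces up in the picture (crop 285–355, top y 158), so about +x. The key top reads 105.1 mm against 104 mm fully home. I'll press it lightly with shut fingers.

```bash
python3 -m creep '[[-0.0024,0.0007,0,0,0,0],[-0.0024,0.0007,0,0,0,0],[-0.0024,0.0007,0.01,0,0,0],[-0.0024,0.0007,0.02,0,0,0],[-0.0024,0.0007,0.03,0,0,0],[-0.0024,0.0007,0.04,0,0,0],[-0.0024,0.0007,0.05,0,0,0],[-0.0024,0.0007,0.055,0,0,0]]' 0 20 >/dev/null; python3 st.py; python3 -m creep '[[0,0,0.0005,0,0,0],[0,0,0.001,0,0,0],[0,0,0.0015,0,0,0],[0,0,0.002,0,0,0],[0,0,0.0025,0,0,0],[0,0,0.003,0,0,0],[0,0,0.0035,0,0,0],[0,0,0.0035,0,0,0]]' >/dev/null; python3 st.py
```

```text
th 141.02 radial mm 11.91 tang 0.26 z 107.33 F tool [0.2  0.61 0.42] T [0.01 0.04 0.04] gap 0.0002 21.3
th 141.02 radial mm 12.51 tang 0.68 z 105.41 F tool [0.91 0.04 0.39] T [-0.01 -0.02  0.02] gap -0.0002 22.1
```

```bash
python3 -m creep '[[0,0,0.0003,0,0,0],[0,0,0.0006,0,0,0],[0,0,0.0009,0,0,0],[0,0,0.0012,0,0,0],[0,0,0.0015,0,0,0],[0,0,0.0015,0,0,0],[0,0,0.0015,0,0,0],[0,0,0.0015,0,0,0]]' >/dev/null; python3 st.py; python3 -m creep '[[0,0,0.0003,0,0,0],[0,0,0.0006,0,0,0],[0,0,0.0008,0,0,0],[0,0,0.001,0,0,0],[0,0,0.001,0,0,0],[0,0,0.001,0,0,0],[0,0,0.001,0,0,0],[0,0,0.001,0,0,0]]' >/dev/null; python3 st.py
```

```text
th 141.02 radial mm 12.62 tang 0.77 z 104.07 F tool [ 0.03  0.23 -1.19] T [0.   0.04 0.01] gap -0.0001 22.9
th 141.02 radial mm 13.06 tang 1.06 z 103.97 F tool [ 0.15 -0.07 -5.62] T [ 0.09  0.15 -0.06] gap 0.0004 23.7
```

Contact at 104.0 mm with 5.6 N, so the key is fully home. On to the pulley: lift, open, and work out the approach.

```bash
python3 -m creep '[[0,0,-0.01,0,0,0],[0,0,-0.025,0,0,0],[0,0,-0.04,0,0,0],[0,0,-0.055,0,0,0],[0,0,-0.065,0,0,0],[0,0,-0.07,0,0,0],[0,0,-0.07,0,0,0],[0,0,-0.07,0,0,0]]' 0.07 >/dev/null; python3 st.py
python3 - <<'E'
from h import *
import pickle
p=pickle.load(open("pics/w1.pkl","rb"))
f=lambda x,y:px2w(p,245+x/7,160+y/7,.028)[:2]
a,b=f(287,158),f(355,160);m=(a+b)/2-[.5298,-.2210];e=b-a
print(np.hypot(*e),np.hypot(*m),np.degrees(np.arctan2(m[1],m[0])),np.degrees(np.arctan2(e[1],e[0]))+90)
print(goalx([.5293,-.2212,.11],141))
E
```

```text
th 141.02 radial mm 12.16 tang 0.36 z 172.36 F tool [ 1.08 -0.66  0.75] T [0.04 0.01 0.01] gap 0.0704 24.5
0.00714941684095672 0.019436940752059626 -3.465261576286464 -1.5898172575612932
(array([-0.116 , -0.2457,  0.0622]), array([0.08, 0.06, 0.02]))
```

```bash
python3 -m creep '[[-0.016,-0.034,0,0,0,0],[-0.032,-0.068,0,0,0,0],[-0.048,-0.102,0,0,0,0],[-0.064,-0.136,0.01,0,0,0],[-0.08,-0.17,0.02,0,0,0],[-0.096,-0.204,0.035,0,0,0],[-0.116,-0.2457,0.05,0,0,0],[-0.116,-0.2457,0.062,0,0,0]]' && python3 -m creep '[[0,0,0,0,0,0],[0,0,0,0,0,0],[0,0,0,0,0,0],[0,0,0,0,0,0],[0,0,0,0,0,0],[0,0,0,0,0,0],[0,0,0,0,0,0],[0,0,0,0,0,0]]' >/dev/null;  python3 snap.py w9
python3 - <<'E'
from h import *
import pickle
p,s=pickle.load(open("pics/w9.pkl","rb"));d=np.load("pics/w9.npy");v,u=np.mgrid[0:420,0:560]
c=np.stack([(u-p["cx"])/p["fx"]*d,-(v-p["cy"])/p["fy"]*d,-d],-1)
P=rot(p["orientation"]).apply(c.reshape(-1,3))+p["position"]
q=P[(P[:,2]>.025)&(P[:,2]<.032)&(np.hypot(*(P[:,:2]-[.5293,-.2212]).T)<.03)];
print(len(q),cv2.minEnclosingCircle((q[:,:2]*1000).astype(np.float32)),cv2.minAreaRect((q[:,:2]*1000).astype(np.float32)),s["tcp_pos"],th())
u,v=map(int,w2px(p,[.5293,-.2212,.028]));print(u-45,v-45)
cv2.imwrite("pics/c10.png",cv2.resize(cv2.imread("pics/w9.png")[v-45:v+45,u-45:u+45],(630,630),interpolation=cv2.INTER_CUBIC))
E
```

```text
clock: 25.3
tcp_pos: [0.5281, -0.2259, 0.109]
orientation: [0.001, 0.337, 0.942, -0.0]
wrist_force: [-1.0, 0.3, -0.1]
finger_gap: 0.0697
2534 ((529.5305786132812, -221.05770874023438), 24.646093368530273) ((529.4469604492188, -220.95790100097656), (48.0350456237793, 48.5118293762207), 49.304107666015625) [ 0.529761   -0.22113137  0.11081602] 141.0235161048508
234 164
```

View pics/c10.png

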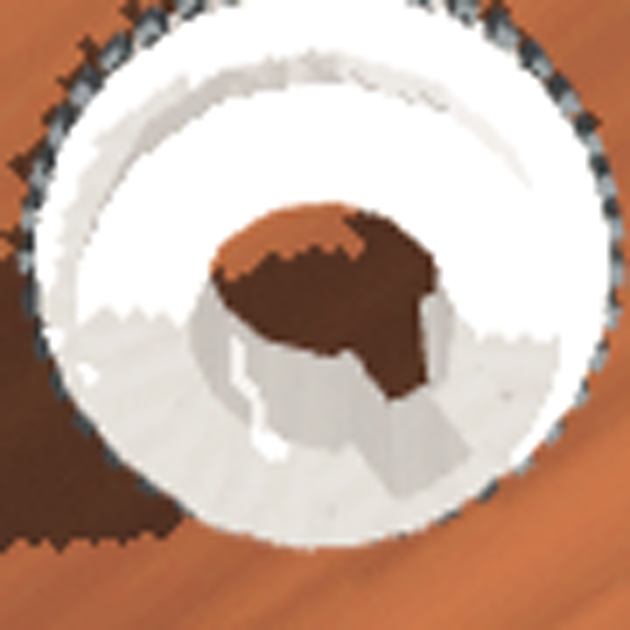

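The keyway's outer corners are at crop (403,498) and (470,453). This is my 12th picture, so from here I use numbers only.

Run:
```python
from h import *
import pickle
p,s=pickle.load(open("pics/w9.pkl","rb"))
f=lambda x,y:px2w(p,234+x/7,164+y/7,.028)[:2]
a,b=f(403,498),f(470,453);c=np.array([.52945,-.2210]);m=(a+b)/2-c;e=b-a
print(np.hypot(*e),np.hypot(*m),np.degrees(np.arctan2(m[1],m[0])),np.degrees(np.arctan2(e[1],e[0]))-90)
print(goalx([.5297,-.2212,.012],141))
```

```text
0.008355797435483446 0.020726042138609305 -3.5832257074389373 -2.6988588517222922
(array([ 0.0002, -0.0002,  0.0988]), array([0.11, 0.11, 0.02]))
```

```bash
python3 -m creep '[[0,0,0.02,0,0,0],[0,0,0.04,0,0,0],[0,0,0.06,0,0,0],[0,0,0.08,0,0,0],[0,0,0.09,0,0,0],[0,0,0.096,0,0,0],[0,0,0.099,0,0,0],[0,0,0.099,0,0,0]]' >/dev/null; python3 st.py; python3 -m creep '[[0,0,0,0,0,0],[0,0,0,0,0,0],[0,0,0,0,0,0],[0,0,0,0,0,0],[0,0,0,0,0,0],[0,0,0,0,0,0],[0,0,0,0,0,0],[0,0,0,0,0,0]]' 0.035 40 >/dev/null; python3 st.py; python3 -c "
from h import *
print(env.get_state()['tcp_pos'])"
```

```text
th 141.02 radial mm 129.04 tang -244.81 z 11.95 F tool [ 0.48 -0.88 -0.36] T [-0.    0.01 -0.01] gap 0.0702 26.95
th 141.01 radial mm 129.53 tang -244.99 z 12.85 F tool [ 1.19 -1.12 -6.49] T [ 0.42  0.21 -0.02] gap 0.0474 27.75
[ 0.53043511 -0.22181929  0.0128511 ]
```

```bash
python3 -m creep '[[0,0,-0.004,0,0,0],[0,0,-0.02,0,0,0],[0,0,-0.045,0,0,0],[0,0,-0.07,0,0,0],[0,0,-0.095,0,0,0],[0,0,-0.12,0,0,0],[0,0,-0.14,0,0,0],[0,0,-0.14,0,0,0]]' >/dev/null; python3 snap.py w10; python3 st.py
cat > pul.py <<'E'
import sys,pickle
from h import *
n=sys.argv[1];p,s=pickle.load(open(f"pics/{n}.pkl","rb"));d=np.load(f"pics/{n}.npy");v,u=np.mgrid[0:420,0:560]
c=np.stack([(u-p["cx"])/p["fx"]*d,-(v-p["cy"])/p["fy"]*d,-d],-1)
P=rot(p["orientation"]).apply(c.reshape(-1,3))+p["position"]
T=rot(s["orientation"]).inv().apply(P-s["tcp_pos"])  # tool frame
m=(np.hypot(T[:,0],T[:,1])<.034)&(np.abs(T[:,1])<.021)
h=np.histogram(T[m][:,2],bins=np.arange(-.03,.03,.001));i=np.argsort(h[0])[-4:];print([(h[1][j].round(3),h[0][j]) for j in i])
m2=m&(T[:,2]>-.0195)&(T[:,2]<-.011);q=T[m2]
A=np.c_[q[:,:2],np.ones(len(q))];k=np.linalg.lstsq(A,q[:,2],rcond=None)[0];print("plane",k,"n",len(q))
print("x range",np.percentile(q[:,0],[0,1,99,100]),"y",np.percentile(q[:,1],[0,1,99,100]))
cv2.imwrite(f"pics/p{n}.png",(m2.reshape(420,560)*255).astype(np.uint8))
E
python3 pul.py w10
python3 - <<'E'
from h import *
print(goalx([.584,.0496,.152],106))
E
```

```text
th 141.03 radial mm 129.13 tang -244.85 z 152.52 F tool [0.03 0.32 2.52] T [ 0.03 -0.03  0.01] gap 0.0469 28.6
[(np.float64(0.001), np.int64(578)), (np.float64(0.0), np.int64(897)), (np.float64(-0.015), np.int64(2091)), (np.float64(-0.016), np.int64(3120))]
plane [-0.00351745  0.00236568 -0.01493308] n 6283
x range [-0.02391033 -0.02200664  0.02482839  0.02567235] y [-0.02097357 -0.02040951  0.02050621  0.02098595]
(array([0.1287, 0.2445, 0.0006]), array([ 0.21,  0.18, 35.03]))
```

```bash
python3 -m creep '[[0.016,0.03,0,0,0,4],[0.032,0.06,0,0,0,9],[0.048,0.09,0,0,0,14],[0.064,0.122,0,0,0,19],[0.08,0.152,0,0,0,24],[0.096,0.183,0,0,0,29],[0.114,0.216,0,0,0,33],[0.1287,0.2445,0,0.2,0.2,35]]' >/dev/null; python3 -m creep '[[0,0,0.005,0,0,0],[0,0,0.01,0,0,0],[0,0,0.015,0,0,0],[0,0,0.02,0,0,0],[0,0,0.025,0,0,0],[0,0,0.028,0,0,0],[0,0,0.028,0,0,0],[0,0,0.028,0,0,0]]' >/dev/null; python3 st.py; python3 -c "
from h import *
s=env.get_state();print(s['tcp_pos'],goalx([.584,.0498,s['tcp_pos'][2]],106))"
```

```text
th 105.99 radial mm 0.4 tang -0.68 z 124.07 F tool [-0.78 -0.18  2.89] T [-0.02 -0.03 -0.02] gap 0.0471 30.2
[0.58336119 0.04952696 0.12406526] (array([ 0.0001,  0.0007, -0.    ]), array([-0.09, -0.1 , -0.01]))
```

```bash
python3 -m creep '[[0,0.0006,0.001,0,0,0],[0,0.0006,0.002,0,0,0],[0,0.0006,0.003,0,0,0],[0,0.0006,0.004,0,0,0],[0,0.0006,0.005,0,0,0],[0,0.0006,0.006,0,0,0],[0,0.0006,0.006,0,0,0],[0,0.0006,0.006,0,0,0]]' >/dev/null; python3 st.py; python3 -m creep '[[0,0,0.0003,0,0,0],[0,0,0.0006,0,0,0],[0,0,0.0009,0,0,0],[0,0,0.0012,0,0,0],[0,0,0.0015,0,0,0],[0,0,0.0015,0,0,0],[0,0,0.0015,0,0,0],[0,0,0.0015,0,0,0]]' >/dev/null; python3 st.py
```

```text
th 106.02 radial mm 0.08 tang -0.11 z 117.9 F tool [-0.59 -0.64  3.32] T [ 0.04 -0.02  0.01] gap 0.047 31.0
th 106.02 radial mm 0.11 tang -0.07 z 116.43 F tool [-0.41 -0.05  3.61] T [-0.01 -0.01  0.03] gap 0.0469 31.8
```

```bash
python3 -m creep '[[0,0,0.0003,0,0,0],[0,0,0.0006,0,0,0],[0,0,0.0009,0,0,0],[0,0,0.0012,0,0,0],[0,0,0.0012,0,0,0],[0,0,0.0012,0,0,0],[0,0,0.0012,0,0,0],[0,0,0.0012,0,0,0]]' >/dev/null; python3 st.py; python3 -m creep '[[0,0,0.0003,0,0,0],[0,0,0.0006,0,0,0],[0,0,0.0009,0,0,0],[0,0,0.001,0,0,0],[0,0,0.001,0,0,0],[0,0,0.001,0,0,0],[0,0,0.001,0,0,0],[0,0,0.001,0,0,0]]' >/dev/null; python3 st.py
```

```text
th 106.02 radial mm 0.09 tang -0.1 z 115.24 F tool [0.07 0.33 3.2 ] T [ 0.02 -0.    0.  ] gap 0.0471 32.6
th 106.02 radial mm 0.08 tang -0.11 z 114.23 F tool [-0.47 -0.55  3.17] T [-0.   -0.03 -0.07] gap 0.0469 33.4
```

```bash
python3 -m creep '[[0,0,0.0003,0,0,0],[0,0,0.0006,0,0,0],[0,0,0.0009,0,0,0],[0,0,0.0012,0,0,0],[0,0,0.0014,0,0,0],[0,0,0.0014,0,0,0],[0,0,0.0014,0,0,0],[0,0,0.0014,0,0,0]]' >/dev/null; python3 st.py; python3 -m creep '[[0,0,0.0003,0,0,0],[0,0,0.0006,0,0,0],[0,0,0.0009,0,0,0],[0,0,0.0012,0,0,0],[0,0,0.0014,0,0,0],[0,0,0.0014,0,0,0],[0,0,0.0014,0,0,0],[0,0,0.0014,0,0,0]]' >/dev/null; python3 st.py
```

```text
th 106.02 radial mm 0.06 tang -0.1 z 112.83 F tool [-0.04 -0.13  2.41] T [ 0.04 -0.05 -0.02] gap 0.047 34.2
th 106.02 radial mm 0.13 tang -0.11 z 111.43 F tool [0.18 0.28 2.56] T [ 0.07 -0.04  0.05] gap 0.0471 35.0
```

```bash
python3 -m creep '[[0,0,0.0004,0,0,0],[0,0,0.0008,0,0,0],[0,0,0.0012,0,0,0],[0,0,0.0016,0,0,0],[0,0,0.002,0,0,0],[0,0,0.002,0,0,0],[0,0,0.002,0,0,0],[0,0,0.002,0,0,0]]' >/dev/null; python3 st.py; python3 -m creep '[[0,0,0.0004,0,0,0],[0,0,0.0008,0,0,0],[0,0,0.0012,0,0,0],[0,0,0.0016,0,0,0],[0,0,0.002,0,0,0],[0,0,0.002,0,0,0],[0,0,0.002,0,0,0],[0,0,0.002,0,0,0]]' >/dev/null; python3 st.py
```

```text
th 106.01 radial mm 0.12 tang -0.13 z 109.39 F tool [ 0.29 -1.25  2.8 ] T [ 0.13 -0.2   0.05] gap 0.0469 35.8
th 106.02 radial mm 0.1 tang -0.14 z 107.38 F tool [-1.58 -0.49  2.02] T [ 0.16 -0.29  0.04] gap 0.0468 36.6
```

```bash
python3 -m creep '[[0,0,0.0006,0,0,0],[0,0,0.0012,0,0,0],[0,0,0.0018,0,0,0],[0,0,0.0024,0,0,0],[0,0,0.003,0,0,0],[0,0,0.0036,0,0,0],[0,0,0.004,0,0,0],[0,0,0.004,0,0,0]]' >/dev/null; python3 st.py; python3 -m creep '[[0,0,0.0006,0,0,0],[0,0,0.0012,0,0,0],[0,0,0.0018,0,0,0],[0,0,0.0024,0,0,0],[0,0,0.003,0,0,0],[0,0,0.0036,0,0,0],[0,0,0.004,0,0,0],[0,0,0.004,0,0,0]]' >/dev/null; python3 st.py
```

```text
th 106.02 radial mm 0.11 tang -0.14 z 103.36 F tool [-1.84 -1.48  1.83] T [ 0.26 -0.37  0.04] gap 0.0468 37.4
th 106.02 radial mm 0.1 tang -0.16 z 99.34 F tool [-2.71 -0.95  1.65] T [ 0.31 -0.44  0.05] gap 0.0469 38.2
```

```bash
python3 -m creep '[[-0.0004,-0.0002,0.0006,0,0,0],[-0.0004,-0.0002,0.0012,0,0,0],[-0.0004,-0.0002,0.0018,0,0,0],[-0.0004,-0.0002,0.0024,0,0,0],[-0.0004,-0.0002,0.003,0,0,0],[-0.0004,-0.0002,0.0036,0,0,0],[-0.0004,-0.0002,0.004,0,0,0],[-0.0004,-0.0002,0.004,0,0,0]]' >/dev/null; python3 st.py; python3 -m creep '[[0,0,0.0006,0,0,0],[0,0,0.0012,0,0,0],[0,0,0.0018,0,0,0],[0,0,0.0024,0,0,0],[0,0,0.003,0,0,0],[0,0,0.003,0,0,0],[0,0,0.003,0,0,0],[0,0,0.003,0,0,0]]' >/dev/null; python3 st.py
```

```text
th 106.02 radial mm 0.33 tang -0.3 z 95.32 F tool [-0.1  -0.55  3.09] T [ 0.03  0.03 -0.03] gap 0.0466 39.0
th 106.02 radial mm 0.45 tang -0.31 z 92.46 F tool [-0.16 -0.02  3.15] T [-0.04  0.01 -0.03] gap 0.0471 39.8
```

```bash
python3 -m creep '[[0,0,0.0004,0,0,0],[0,0,0.0008,0,0,0],[0,0,0.0012,0,0,0],[0,0,0.0016,0,0,0],[0,0,0.002,0,0,0],[0,0,0.002,0,0,0],[0,0,0.002,0,0,0],[0,0,0.002,0,0,0]]' >/dev/null; python3 st.py; python3 -m creep '[[0,0,0.0003,0,0,0],[0,0,0.0006,0,0,0],[0,0,0.0009,0,0,0],[0,0,0.0011,0,0,0],[0,0,0.0011,0,0,0],[0,0,0.0011,0,0,0],[0,0,0.0011,0,0,0],[0,0,0.0011,0,0,0]]' >/dev/null; python3 st.py
```

```text
th 106.02 radial mm 0.43 tang -0.33 z 90.44 F tool [ 0.27 -0.19  2.87] T [ 0.03 -0.02 -0.02] gap 0.0472 40.6
th 106.02 radial mm 0.42 tang -0.29 z 89.36 F tool [-0.01 -0.38  2.21] T [ 0.01 -0.   -0.01] gap 0.0471 41.4
```

```bash
python3 -m creep '[[0,0,0.0003,0,0,0],[0,0,0.0006,0,0,0],[0,0,0.0008,0,0,0],[0,0,0.0008,0,0,0],[0,0,0.0008,0,0,0],[0,0,0.0008,0,0,0],[0,0,0.0008,0,0,0],[0,0,0.0008,0,0,0]]' >/dev/null; python3 st.py; python3 -m creep '[[0,0,0.0003,0,0,0],[0,0,0.0006,0,0,0],[0,0,0.0006,0,0,0],[0,0,0.0006,0,0,0],[0,0,0.0006,0,0,0],[0,0,0.0006,0,0,0],[0,0,0.0006,0,0,0],[0,0,0.0006,0,0,0]]' >/dev/null; python3 st.py
```

```text
th 106.02 radial mm 0.39 tang -0.28 z 88.88 F tool [ 0.67 -2.69 -4.4 ] T [0.44 0.26 0.01] gap 0.0467 42.2
th 106.02 radial mm 0.4 tang -0.24 z 88.87 F tool [ 1.16 -3.71 -7.99] T [0.67 0.33 0.03] gap 0.0471 43.0
```

Contact is at TCP z = 88.9 mm, which matches the collar. I'll unload, release, rise and check with depth.

```bash
python3 -m creep '[[0,0,-0.0005,0,0,0],[0,0,-0.0009,0,0,0],[0,0,-0.0009,0,0,0],[0,0,-0.0009,0,0,0],[0,0,-0.0009,0,0,0],[0,0,-0.0009,0,0,0],[0,0,-0.0009,0,0,0],[0,0,-0.0009,0,0,0]]' >/dev/null; python3 st.py; python3 -m creep '[[0,0,0,0,0,0],[0,0,0,0,0,0],[0,0,0,0,0,0],[0,0,0,0,0,0],[0,0,0,0,0,0],[0,0,0,0,0,0],[0,0,0,0,0,0],[0,0,0,0,0,0]]' 0.075 >/dev/null; python3 st.py; python3 -m creep '[[0,0,-0.004,0,0,0],[0,0,-0.014,0,0,0],[0,0,-0.03,0,0,0],[0,0,-0.05,0,0,0],[0,0,-0.07,0,0,0],[0,0,-0.09,0,0,0],[0,0,-0.09,0,0,0],[0,0,-0.09,0,0,0]]' >/dev/null; python3 st.py; python3 snap.py w11
python3 - <<'E'
from h import *
import pickle
p,s=pickle.load(open("pics/w11.pkl","rb"));d=np.load("pics/w11.npy");v,u=np.mgrid[0:420,0:560]
c=np.stack([(u-p["cx"])/p["fx"]*d,-(v-p["cy"])/p["fy"]*d,-d],-1)
P=rot(p["orientation"]).apply(c.reshape(-1,3))+p["position"]
q=P[(P[:,2]>.1005)&(P[:,2]<.11)&(np.hypot(*(P[:,:2]-[.5837,.0502]).T)<.03)]
print(len(q),cv2.minEnclosingCircle((q[:,:2]*1000).astype(np.float32)))
r=np.hypot(*(q[:,:2]-[.5837,.0502]).T);b=q[r>.0165];print("boss",np.median(b[:,2]),"plane",np.linalg.lstsq(np.c_[b[:,:2],np.ones(len(b))],b[:,2],rcond=None)[0],"shaft",np.median(q[r<.007][:,2]))
a=np.degrees(np.arctan2(q[:,1]-.0502,q[:,0]-.5837));k=q[(np.abs(a+38)<15)&(r>.0095)&(r<.0145)];print("key",len(k),np.median(k[:,2]),k.mean(0))
E
```

```text
th 106.02 radial mm 0.41 tang -0.25 z 88.87 F tool [ 1.49 -2.79 -4.38] T [ 0.33  0.31 -0.02] gap 0.0472 43.8
th 106.02 radial mm 0.43 tang -0.3 z 88.88 F tool [ 0.52 -0.39 -0.25] T [ 0.02 -0.01 -0.01] gap 0.0752 44.6
th 106.02 radial mm 0.73 tang 0.24 z 179.6 F tool [ 0.25  0.47 -0.01] T [ 0.04  0.04 -0.03] gap 0.0751 45.4
3561 ((584.0348510742188, 50.995323181152344), 24.88038444519043)
boss 0.10400842608456505 plane [-0.00188081 -0.00136928  0.10513557] shaft 0.1021067028432497
key 64 0.10410575480294929 [0.59332473 0.04279659 0.10408226]
```

```bash
python3 -c "
from workcell import env
print(env.hand_in())"
```

```text
the job is handed in; nothing more can be done
None
```

I fitted the key and the pulley, let go of both, and handed the job in at about 45 s of the 72 s allowed. The system reports no verdict.

- **Key:** It dropped into the slot, which faces about −39° in the world frame. The depth image then showed its top about 1 mm high (105.1 mm). A light press with shut fingers met it at 104.0 mm, which is fully home, at 5.6 N. The last depth reading gave 104.1 mm.
- **Pulley:** It went over shaft and key with the keyway aligned and no jamming. I felt it land on the collar with about 11 N, under the 20 N limit.
- **Final check, from wrist camera depth:** The pulley's top is at 104.0 mm (104 mm expected) and level within 0.2°. It is centred about 0.6 mm from the shaft axis, though that figure includes a camera correction of about 0.5 mm that I estimated myself. The gripper is open and well clear, about 90 mm above where it let go.
- **Disagreements:** Individual slot-angle readings ranged from −34° to −45°, so I used a middle value. The finger gap read about 6 mm on the 8 mm key, but the grip held.
- **Not checked:** I did not look at the mug, jar or screwdriver again. No move went near them.

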